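# Hold an opened snap ring at the groove of an axle stub

## Robot

A 6-joint arm with a two-finger parallel gripper is mounted at the origin on the work surface. World frame = base frame: x ahead of the robot, y to its left, z up, the work surface at z = 0. Lengths are in m, angles in rad, forces in N, time in s.
With the tool pointing down it reaches from about 0.325 to 0.775 m from the base axis. Payload 9.3 kg.
Tool frame: the origin (TCP) lies midway between the tips of the shut fingers; the grasp point (between the pads) lies behind it (arm.hold_point_z is the z of the grasp point in the tool frame, in m); z points along the fingers, y is the line along which they close (so a half turn about z gives the same grasp; the last joint's range is limited). The gripper opens to 85 mm and grips with 20 to 120 N. Pads are 22 mm wide; open, the fingers measure 114 mm over their backs; the gripper's body (76 mm by 85 mm) begins 54 mm behind the grasp point. The pads swing forward as they close: fully open they stand 13 mm farther back than shut.
Start: joints at [1.091, 0.259, 0.021, 1.334, 0, 1.418], TCP at [0.177, 0.521, 0.195] pointing down, gripper open.
Joint ranges: [-3.04, 3.04], [-0.91, 1.82], [-1.04, 1.36], [-1.92, 1.95], [-1.52, 1.45], [-3.14, 3.14]. Speed limits (rad/s): [2.22, 2.22, 2.79, 3.14, 3.14, 3.14].

## Interface

Orientations are given as a unit quaternion [w, x, y, z].
In Python, from station import arm gives the robot as it stands. Calls block until the motion is done:
- arm.reach(position, orientation): joint-space move of the TCP to a pose.
- arm.move_l(position, max_speed=0.15, frame=None, contact_N=None): straight line of the TCP; frame=None keeps the orientation; max_speed is the mean speed in m/s. With contact_N (N) it stops when the force on the tool has changed by that much, and returns True; else False.
- arm.move_joints(angles): joint-space move.
- arm.command_gripper(opening): opening from 0.0 (shut) to 1.0 (fully open); the grip force is fixed at half the most; returns when the fingers have stopped.
- arm.wait(seconds).
- arm.inverse_kinematics(position, orientation): joint angles nearest the present ones, or None.
- arm.sense(): the state.
- arm.camera(name): name is "scene" or "top"; returns (picture, depth): 384x512x3 uint8, blue, green, red; 384x512 float32, m along the optical axis (not along the pixel's ray), 0 where there is no reading.
- arm.camera_model(name): a dict with "fx", "fy", "cx", "cy" (pixels), "k1" (the pictures are not rectified: a ray, as slopes to the right and down, at radius r is drawn at 1 + k1 r^2 times it, then the intrinsics apply), "position" and "rotation" of the camera in the world. Camera axes: x right, y up, looking along -z (the intrinsics and any distortion apply to the point x, -y, -z); pixel columns grow to the right and rows downward; lengths in m; the calibration is good to about 2 mm. A picture is of the moment at which its call begins. camera_model takes no time and is no camera call.
A pose or a line that the arm cannot do raises arm.IKError and nothing moves.
- arm.job_done(): hands the job in; it is judged then, once.
The state is a dict: "time_s": time; "joint_positions": joint angles; "qd": joint speeds; "joint_torque": joint torques, N m; "tcp_pos": TCP position; "eef_rot": TCP orientation; "wrist_force": force on the tool from outside, world axes, zero at the start; "wrist_torque": the same for the moment, N m; "opening": opening from 0.0 (shut) to 1.0 (fully open); "grasp_force": force on a finger pad.
Only numpy, scipy, OpenCV 4.12 (cv2) and the standard library are available. Lean on these libraries where they do the work, as an engineer would, in place of code of your own. Each camera call takes 0.05 s, during which the arm holds its last target. There are 200 camera calls.

## Task

Push the carrier by its upright plate along its rail, past the spring catch and home against the end stop. Then take the snap-ring pliers from their stand, squeeze the handles fully so that the ring on the tips opens, and slide the open ring over the axle stub on the carrier until it is level with the groove, just above the gear. Finish holding it there, the pliers upright in the gripper, the handles still squeezed and the ring still spread around the groove; the carrier stays home and the other things on the bench stay where they are.

Things in the scene. Friction and masses are not known exactly. Their poses are not given: they have to be found in the camera images.
- carrier (a joint): travel of the carrier on its rail, m: starts 0 to 0.05; 0.12 is home against the dark end stop. An aluminium block 80 mm wide, 110 mm long (along the rail), top 43 mm above the bench, 0.7 kg, about 3 N friction. The last 12 mm ride past a sprung brass pin beside the rail (about 5 N more), which then keeps the carrier home
- push_plate (a point): middle of the top edge of the outer face of the upright steel push plate at the carrier's trailing end, 85 mm above the bench. The plate is 50 mm wide (x), 10 mm thick (from this point along +y) and stands 42 mm above the carrier's top. Axes: y is the way the carrier must be pushed, along the rail; x across; z up. Moves with the carrier
- groove (a point): centre of the groove of the upright axle stub (steel, 32 mm diameter) on the carrier: on the stub's axis, 62.5 mm above the bench, 55 mm along +y from push_plate; same axes. The groove is 5 mm high, 27 mm diameter. Under it lies a dark gear, 63 mm across, its flat top 2.5 mm below this point: a ring resting on the gear is level with the groove
- stub_top (a point): centre of the flat top end of the axle stub, 18.5 mm above groove and 81 mm above the bench; the last 6 mm below it taper from 32 to 22 mm diameter
- pliers_grip (a point): where to grip the pliers: half-way between their two upright black handles. The pliers (0.21 kg) stand upright, tips down, in a bracket stand, this point 183 mm above the bench. Axes: z up, y from handle to handle (squeeze along y), x towards the ring. Lift straight up by 110 mm to clear the stand. Unknown while the fingers hold the pliers
- handle_l (a joint): squeeze of the handles, rad: 0 relaxed, 0.093 fully squeezed, ring fully spread. Handles: bars 14 mm wide (x), 9 mm thick, from 53 mm below to 27 mm above pliers_grip. Over the outer faces there 58 mm relaxed (63 at the top), 45 mm and parallel when squeezed. About 3 N starts the squeeze, 8 N brings it to the stop; let go, they spring open
- ring_center (a point): centre of the snap ring on the pliers' tips: a dark flat open ring, 3 mm thick (this point half-way), level, 46 mm outside and 36.8 mm inside when spread; relaxed it is too tight for the stub. Always 22 mm along +x and 147 mm below pliers_grip, same axes. Gap and jaws are on its -x side, the jaws 18 mm or more from its centre. Unknown while held
- stand: bracket stand of the pliers: a plate 85 x 90 mm with two aluminium posts, 100 mm high to the ledges on which the pliers' joint block rests (rims to 106 mm); origin at the centre of its underside, pliers_grip straight above it; z up, x as the pliers' x
- screwdriver_grip (a point): grip of a grey-handled screwdriver, 170 mm long, lying on the bench; leave alone
- jar: small clear jar, 48 mm across and 60 mm high, origin at the centre of its underside; leave alone
- parts_tray: open black parts tray, 130 x 160 x 40 mm, origin at the centre of its underside; leave alone
Not all that is in view belongs to the job. Leave any red look-alike of the part that bears pliers_grip alone.

How it is judged:
By the outcome, as a careful person would: the job done as asked, in the order asked, and still so for the second after the job is handed in, while the arm keeps its last pose, push and grip.
It also fails if it takes over 67 s, if anything falls off the work surface, if the arm or the gripper's body presses on something with over 40 N, if the wrist force passes 120 N, or if a joint passes its speed limit or range.

## Working session

There is one attempt and no reset: what is moved stays moved. The work goes in short steps, each a Python script; the robot and the scene stay as the last script left them, time stands still between calls to the robot, and variables do not carry over. Pictures are saved under pics/ and viewed, at most 10 in all, crops included, and the job is handed in when it is done.

```bash
ls; mkdir -p pics
python3 - <<'E'
from station import arm
import cv2,numpy as np
for n in("scene","top"):
    p,d=arm.camera(n); cv2.imwrite(f"pics/{n}0.png",p); np.savez(f"pics/{n}0.npz",p=p,d=d)
    print(n,arm.camera_model(n),(d>0).mean())
s=arm.sense();print(s["time_s"],s["tcp_pos"],s["eef_rot"],s["opening"],arm.hold_point_z)
E
```

```text
pics
scene {'fx': 416.64159823940713, 'fy': 416.64159823940713, 'cx': 251.13147618380674, 'cy': 191.27986917261643, 'k1': -0.0296270805160315, 'position': array([1.07486866, 0.08081478, 0.95355288]), 'rotation': array([0.70234883, 0.19619275, 0.18649795, 0.65835632])} 0.9958546956380209
top {'fx': 430.60352566310604, 'fy': 430.60352566310604, 'cx': 257.8845375523113, 'cy': 188.62295092939843, 'k1': 0.028640548003051276, 'position': array([0.41243257, 0.09285255, 1.09480433]), 'rotation': array([ 0.70791375,  0.05362764, -0.04295098, -0.70294908])} 0.9958852132161459
0.1 [0.17645053 0.52064351 0.19473887] [-1.68929982e-04  1.62680318e-01  9.86678660e-01 -5.54821297e-04] 1.0022645365726732 -0.0187
```

View pics/scene0.png

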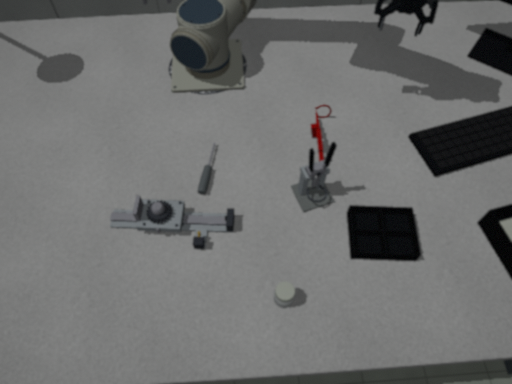

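View pics/top0.png

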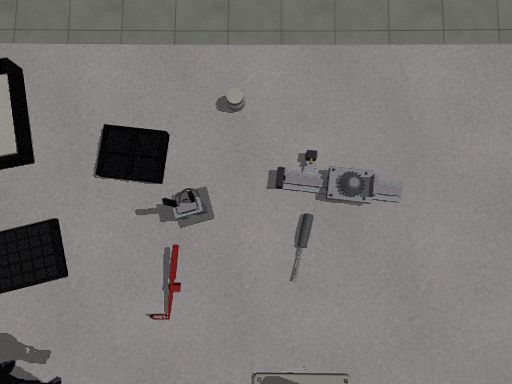

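The scene view shows the carrier at (160,212) with its push plate at (138,205). The end stop is at (230,218), the black-handled pliers in the stand at (313,175), and a red look-alike lying at (319,135). In the top view the carrier is at (350,184), the stop at (281,178), the stand at (192,205) and the red pliers at (173,285). The black-handled upright pair fits the description because it stands in the bracket. I'll confirm that in one enlarged crop.

```bash
cat > h.py <<'E'
import cv2,numpy as np
from scipy.spatial.transform import Rotation as R
from station import arm
def rays(n,uv):
    m=arm.camera_model(n); K=np.array([[m["fx"],0,m["cx"]],[0,m["fy"],m["cy"]],[0,0,1]])
    q=cv2.undistortPoints(np.array(uv,float).reshape(-1,1,2),K,np.array([m["k1"],0,0,0.]))[:,0]
    d=np.c_[q[:,0],-q[:,1],-np.ones(len(q))]
    return np.array(m["position"]),R.from_quat(np.roll(m["rotation"],-1)).apply(d)
def plane(n,uv,z):
    o,d=rays(n,uv); return o+d*((z-o[2])/d[:,2])[:,None]
def cloud(n,depth):
    v,u=np.mgrid[:384,:512]; o,d=rays(n,np.c_[u.ravel(),v.ravel()])
    return (o+d*depth.reshape(-1,1)).reshape(384,512,3)
E
python3 - <<'E'
from h import *
S=np.load("pics/scene0.npz");T=np.load("pics/top0.npz")
c=[S["p"][185:250,100:245],S["p"][120:220,270:370],T["p"][140:215,265:410],T["p"][175:235,140:230]]
c=[cv2.resize(x,(400,300),interpolation=cv2.INTER_CUBIC) for x in c]
cv2.imwrite("pics/crops.png",np.vstack([np.hstack(c[:2]),np.hstack(c[2:])]))
ct=cloud("top",T["d"]);cs=cloud("scene",S["d"])
print("bench z",np.median(ct[...,2][230:300,300:400]),np.median(cs[...,2][250:300,100:200]))
for nm,c,p in(("top",ct,T["p"]),("scene",cs,S["p"])):
  for lo,hi,reg in((.076,.095,"car"),(.035,.05,"car"),(.15,.24,"pl"),(.095,.112,"pl"),(.004,.012,"pl")):
    x,y,z=c[...,0],c[...,1],c[...,2]
    ok=(z>lo)&(z<hi)&(x>.25)&(x<.6)
    ok&=((y<.1)&(y>-.3)) if reg=="car" else ((y>.15)&(y<.36))
    n,l,st,ce=cv2.connectedComponentsWithStats(ok.astype(np.uint8))
    for i in range(1,n):
      if st[i,4]>12:
        q=c[l==i]; print(nm,reg,lo,hi,st[i],q.mean(0).round(4),q.min(0).round(3),q.max(0).round(3))
E
```

```text
bench z 0.00029982199469835713 -0.0002450415822736751
top car 0.076 0.095 [372 174   7  21 108] [ 0.5636 -0.1676  0.0842] [ 0.54  -0.175  0.076] [ 0.589 -0.161  0.09 ]
top car 0.076 0.095 [346 176  15  13 123] [ 0.5692 -0.1174  0.0805] [ 0.555 -0.134  0.076] [ 0.584 -0.101  0.085]
top car 0.035 0.05 [275 172  10  15 112] [0.5819 0.0562 0.0398] [0.564 0.045 0.035] [0.6   0.067 0.044]
top car 0.035 0.05 [326 172  49  31 777] [ 0.5603 -0.1125  0.0432] [ 0.526 -0.177  0.035] [ 0.6   -0.058  0.05 ]
top pl 0.15 0.24 [187 191   7  10  47] [0.5208 0.2495 0.1946] [0.515 0.245 0.15 ] [0.529 0.256 0.21 ]
top pl 0.15 0.24 [162 198  13   8  83] [0.508  0.2976 0.1889] [0.501 0.292 0.151] [0.516 0.306 0.211]
top pl 0.095 0.112 [172 197  31  22 201] [0.4993 0.2672 0.1051] [0.479 0.237 0.095] [0.529 0.306 0.112]
top pl 0.004 0.012 [178 185  36  42 473] [0.5065 0.2594 0.0081] [0.466 0.223 0.004] [0.571 0.311 0.012]
top pl 0.004 0.012 [180 191   9  10  53] [0.5427 0.2987 0.0086] [0.532 0.287 0.004] [0.555 0.308 0.012]
top pl 0.004 0.012 [190 190   7   8  29] [0.5489 0.2733 0.0083] [0.539 0.267 0.004] [
[... 622 characters left out ...]
 100] [0.5815 0.0558 0.0392] [0.562 0.043 0.035] [0.599 0.067 0.044]
scene pl 0.15 0.24 [326 142  10  21 114] [0.5103 0.2983 0.1815] [0.501 0.292 0.15 ] [0.516 0.306 0.21 ]
scene pl 0.15 0.24 [309 148   6  19  96] [0.5249 0.2509 0.1848] [0.515 0.245 0.151] [0.53  0.259 0.21 ]
scene pl 0.095 0.112 [301 165  30  16 162] [0.5137 0.2638 0.1044] [0.49  0.238 0.095] [0.53  0.309 0.112]
scene pl 0.004 0.012 [319 152   5   9  33] [0.3972 0.3163 0.0099] [0.382 0.309 0.004] [0.412 0.324 0.012]
scene pl 0.004 0.012 [308 180  18  20 195] [0.512  0.2847 0.0077] [0.472 0.266 0.004] [0.534 0.31  0.012]
scene pl 0.004 0.012 [292 183  43  29 414] [0.5322 0.2686 0.0078] [0.478 0.224 0.004] [0.566 0.328 0.012]
```

View pics/crops.png

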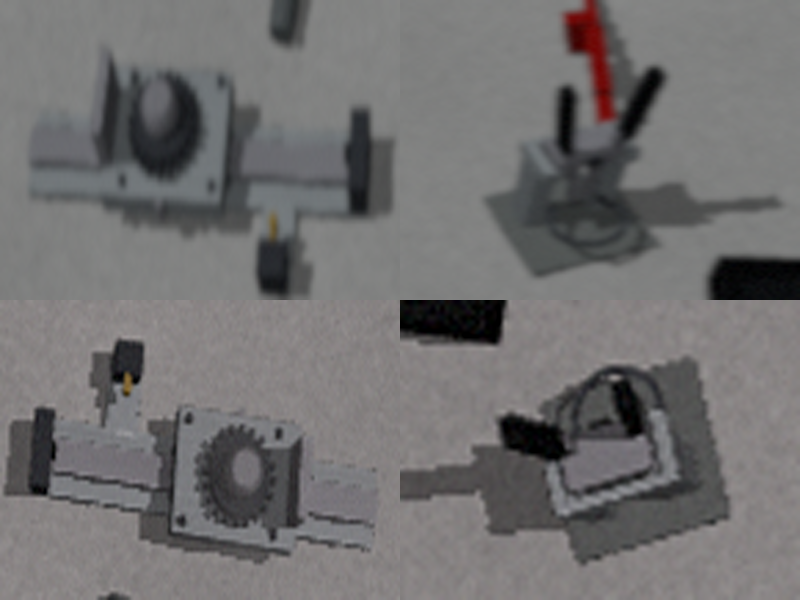

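The crops confirm it: the black-handled pliers stand upright in the bracket with the ring low on the +x side, and the red pair lies on the bench. The plate is on the carrier's -y end, and the catch and stop are on the +y side. Next I'll refine the axes and check IK.

```bash
cat > m.py <<'E'
from h import *
def meas(tag,dirn=None):
  out={}
  for n in("top","scene"):
    p,d=arm.camera(n); c=cloud(n,d); np.savez(f"pics/{n}{tag}.npz",p=p,d=d); cv2.imwrite(f"pics/{n}{tag}.png",p)
    out[n]=(p,d,c)
  return out
E
python3 - <<'E'
from h import *
Y=[]
for n in("top","scene"):
    f=np.load(f"pics/{n}0.npz"); c=cloud(n,f["d"]); x,y,z=np.moveaxis(c,2,0)
    car=(x>.48)&(x<.65)&(y>-.27)&(y<.1)
    # carrier top rectangle
    q=c[car&(z>.040)&(z<.046)&(y<0)][:,:2]; r=cv2.minAreaRect(q.astype(np.float32)*1000); print(n,"carrier",r)
    q=c[car&(z>.008)&(z<.037)&(y>-.05)&(y<.04)&(x<.61)]; print(" rail z",np.percentile(q[:,2],[10,50,90]).round(4))
    q=c[car&(z>.008)&(z<.032)][:,:2]; r=cv2.fitLine(q.astype(np.float32),cv2.DIST_HUBER,0,.01,.01).ravel();print(" rail dir",np.degrees(np.arctan2(r[1],r[0])),r)
    q=c[car&(z>.076)&(y<-.15)]; r=cv2.fitLine(q[:,:2].astype(np.float32),cv2.DIST_L2,0,.01,.01).ravel();print(" plate dir",np.degrees(np.arctan2(r[1],r[0])),r[2:])
    q=c[car&(z>.0785)&(z<.084)&(y>-.15)];print(" stubtop",(q.min(0)+q.max(0))/2,len(q))
    pl=(x>.49)&(x<.54)&(y>.23)&(y<.32)
    for a,b in((.2,.213),(.17,.2)):
      hs=[c[pl&(z>a)&(z<b)&(s*(y-.274)>0)] for s in(-1,1)]
      m=[(h.min(0)+h.max(0))/2 for h in hs]; v=m[1]-m[0];print(" handles",a,m[0].round(4),m[1].round(4),"mid",((m[0]+m[1])/2).round(4),np.degrees(np.arctan2(v[1],v[0])).round(1),np.hypot(*v[:2]).round(4))
    q=c[(z>.005)&(z<.011)&(x>.45)&(x<.58)&(y>.2)&(y<.34)][:,:2];print(" stand",cv2.minAreaRect(q.astype(np.float32)*1000))
E
```

```text
top carrier ((577.7638549804688, -90.60438537597656), (177.4007110595703, 94.1092758178711), 74.41021728515625)
 rail z [0.0094 0.0173 0.0225]
 rail dir 83.46044 [ 0.11388912  0.99349344  0.5725762  -0.08320313]
 plate dir -6.9701366 [ 0.56362325 -0.16764711]
 stubtop [ 0.56921273 -0.11785318  0.08125024] 90
 handles 0.2 [0.5223 0.2496 0.2054] [0.5076 0.301  0.2067] mid [0.515  0.2753 0.2061] 106.0 0.0534
 handles 0.17 [0.5203 0.249  0.1833] [0.5085 0.2972 0.1851] mid [0.5144 0.2731 0.1842] 103.8 0.0497
 stand ((515.6600341796875, 266.76885986328125), (131.63682556152344, 108.46168518066406), 83.9054946899414)
scene carrier ((574.4642333984375, -91.7400131225586), (161.08932495117188, 87.09386444091797), 81.96604919433594)
 rail z [0.0089 0.017  0.022 ]
 rail dir 84.270905 [ 0.09982497  0.995005    0.5835576  -0.05833035]
 plate dir -7.0756154 [ 0.5650563  -0.16682538]
 stubtop [ 0.57048842 -0.11853657  0.08081169] 72
 handles 0.2 [0.5229 0.2496 0.2055] [0.5074 0.2999 0.2054] mid [0.5151 0.2747 0.2055] 107.1 0.0526
 handles 0.17 [0.5227 0.2519 0.1844] [0.508  0.2998 0.1851] mid [0.5153 0.2758 0.1847] 107.1 0.0501
 stand ((517.5795288085938, 276.4984436035156), (90.9553451538086, 91.423583984375), 14.574097633361816)
```

```bash
cat >> h.py <<'E'
def down(deg):  # tool z down, tool y at world angle deg
    a=np.radians(deg); y=np.array([np.cos(a),np.sin(a),0]); z=np.array([0,0,-1.]); 
    return np.roll(R.from_matrix(np.c_[np.cross(y,z),y,z]).as_quat(),1)
u=np.array([np.cos(np.radians(83.)),np.sin(np.radians(83.)),0])
outer=np.array([.5633,-.1726,0]); G=np.array([.515,.275,0])
def st(*k):
    s=arm.sense(); print(round(s["time_s"],2),s["tcp_pos"].round(4),np.round(s["wrist_force"],1),round(s["opening"],3),round(s["grasp_force"],1))
E
python3 - <<'E'
from h import *
P=outer-.045*u
for a in(-7,173,83):
  for z in(.30,.058): print(a,z,arm.inverse_kinematics(P+[0,0,z],down(a)))
for a in(106,-74):
  for z in(.36,.27,.164): print(a,z,arm.inverse_kinematics(G+[0,0,z],down(a)))
E
```

```text
-7 0.3 [-0.51152395  0.34396204  0.40727745  1.63411174  0.          1.18144542]
-7 0.058 [-0.51152395  0.40965741 -0.11286582  1.04827309  0.          1.18144542]
173 0.3 [-0.51152395  0.34396204  0.40727745  1.63411174  0.         -1.96014723]
173 0.058 [-0.51152395  0.40965741 -0.11286582  1.04827309  0.         -1.96014723]
83 0.3 [-0.51152395  0.34396204  0.40727745  1.63411174  0.         -0.3893509 ]
83 0.058 [-0.51152395  0.40965741 -0.11286582  1.04827309  0.         -0.3893509 ]
106 0.36 [0.34677324 0.34011563 0.55535958 1.78604028 0.         0.06752056]
106 0.27 [0.34677324 0.3109007  0.28312427 1.54301989 0.         0.06752056]
106 0.164 [0.34677324 0.32646004 0.03878499 1.28312128 0.         0.06752056]
-74 0.36 [ 0.34677324  0.34011563  0.55535958  1.78604028  0.         -3.07407209]
-74 0.27 [ 0.34677324  0.3109007   0.28312427  1.54301989  0.         -3.07407209]
-74 0.164 [ 0.34677324  0.32646004  0.03878499  1.28312128  0.         -3.07407209]
```

Run:
```python
from h import *
P=outer-.045*u
arm.command_gripper(0.0)
t=arm.sense()["tcp_pos"]; arm.move_l([t[0],t[1],.31],max_speed=.25); st()
arm.reach(P+[0,0,.30],down(-7)); st()
arm.move_l(P+[0,0,.058],max_speed=.2); st()
print(arm.move_l(P+.16*u+[0,0,.058],max_speed=.045,contact_N=22)); st()
print("along",(arm.sense()["tcp_pos"]-outer)@u)
from m import meas; o=meas("1")
cv2.imwrite("pics/v1.png",cv2.resize(np.hstack([o["scene"][0][170:260,100:280],o["top"][0][130:220,240:420]]),(800,200),interpolation=cv2.INTER_CUBIC))
```

```text
1.48 [0.1766 0.521  0.3099] [-0.   0.  -1.1] 0.004 0.0
4.39 [ 0.5581 -0.2165  0.3001] [ 0.2  0.7 -0.8] -0.0 0.0
5.75 [ 0.5584 -0.2175  0.059 ] [-0.8  0.3  0.7] -0.005 0.0
False
9.46 [ 0.5773 -0.0585  0.058 ] [ 0.2  0.3 -0.5] -0.001 0.0
along 0.11493132944376988
```

View pics/v1.png

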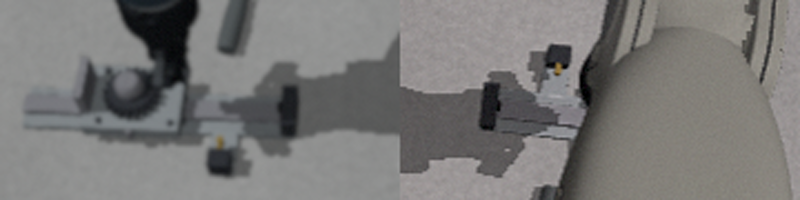

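The scene picture shows the carrier apparently unmoved (plate still at about column 138), with the gripper already at its front end (180,207). No force was felt. I'll check this before moving anything.

Run:
```python
from h import *
from m import meas; o=meas("2"); st()
for n in o:
    c=o[n][2]; x,y,z=np.moveaxis(c,2,0)
    for lab,ok in (("plate",(z>.076)&(z<.09)&(x>.53)&(x<.6)&(y>-.2)&(y<-.15)),("stub",(z>.0785)&(z<.084)&(x>.54)&(x<.6)&(y>-.15)&(y<.1)),("grip",(z>.04)&(z<.14)&(x>.5)&(x<.66)&(y>-.15)&(y<.1))):
        q=c[ok]; 
        if len(q):print(n,lab,len(q),q.min(0).round(3),q.max(0).round(3))
a=np.load("pics/scene0.npz")["p"][150:250,90:250];b=o["scene"][0][150:250,90:250]
cv2.imwrite("pics/v2.png",cv2.resize(np.hstack([a,b]),(800,250),interpolation=cv2.INTER_CUBIC))
print(arm.sense()["joint_positions"],arm.inverse_kinematics(arm.sense()["tcp_pos"],arm.sense()["eef_rot"]))
```

```text
9.66 [ 0.5773 -0.0585  0.058 ] [ 0.1  0.4 -0.4] 0.003 0.0
top grip 81 [ 0.564 -0.035  0.04 ] [0.648 0.067 0.045]
scene plate 99 [ 0.537 -0.174  0.076] [ 0.588 -0.16   0.09 ]
scene stub 77 [ 0.558 -0.13   0.079] [ 0.585 -0.103  0.083]
scene grip 922 [ 0.527 -0.15   0.04 ] [0.628 0.064 0.139]
[-2.45537998e-01  3.81083788e-01 -1.59324178e-01  1.03037116e+00
  4.52484663e-05  1.44745381e+00] [-2.45537998e-01  3.81083788e-01 -1.59324178e-01  1.03037116e+00
  4.52484663e-05  1.44745381e+00]
```

View pics/v2.png

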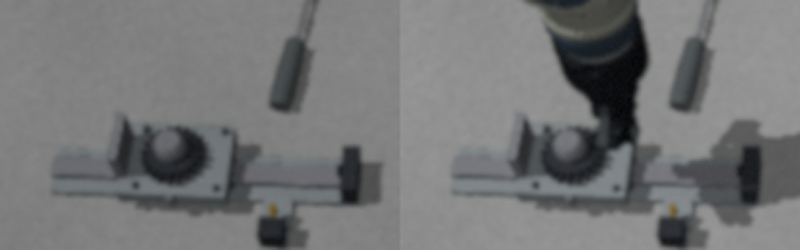

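Run:
```python
from h import *
f=np.load("pics/scene2.npz");g=np.load("pics/scene0.npz"); c=cloud("scene",f["d"])
df=(abs(f["d"]-g["d"])>.008)
x,y,z=np.moveaxis(c,2,0); ok=df&(y>-.3)&(y<.2)&(x>.3)&(z>.045)
for a in np.arange(.045,.22,.012):
    q=c[ok&(z>=a)&(z<a+.012)]
    if len(q): print(round(a,3),len(q),q.min(0).round(3),q.max(0).round(3))
v,w=np.nonzero(ok&(z<.09)); print(w.min(),w.max(),v.min(),v.max())
```

```text
0.045 2 [ 0.578 -0.163  0.047] [ 0.599 -0.121  0.055]
0.057 7 [ 0.584 -0.133  0.059] [0.809 0.19  0.068]
0.081 1 [ 0.569 -0.166  0.087] [ 0.569 -0.166  0.087]
0.093 7 [ 0.582 -0.051  0.095] [ 0.589 -0.046  0.104]
0.105 16 [ 0.572 -0.055  0.105] [ 0.591 -0.045  0.115]
0.117 10 [ 0.574 -0.051  0.118] [ 0.585 -0.046  0.128]
0.129 9 [ 0.573 -0.051  0.132] [ 0.592 -0.044  0.141]
0.141 38 [ 0.567 -0.063  0.142] [ 0.611 -0.043  0.152]
0.153 26 [ 0.568 -0.053  0.155] [ 0.625 -0.039  0.164]
0.165 32 [ 0.566 -0.057  0.166] [ 0.633 -0.038  0.177]
0.177 98 [ 0.59  -0.078  0.178] [ 0.64  -0.039  0.189]
0.189 77 [ 0.588 -0.068  0.189] [ 0.637 -0.038  0.201]
0.201 51 [ 0.596 -0.072  0.201] [ 0.619 -0.041  0.213]
0.213 44 [ 0.598 -0.083  0.213] [ 0.617 -0.027  0.225]
136 294 206 299
```

Run:
```python
from h import *
f=np.load("pics/scene0.npz"); c=cloud("scene",f["d"])[:60,360:450].reshape(-1,3)
q=c[(c[:,2]>.05)&(c[:,1]>.4)]
print(len(q),np.percentile(q[:,2],[0,1,3,10,50]).round(3)); k=np.argsort(q[:,2])[:25]; print(q[k].round(3))
s=arm.sense(); print(s["joint_positions"],s["joint_torque"])
```

```text
1095 [0.245 0.251 0.256 0.274 0.313]
[[0.166 0.474 0.245]
 [0.188 0.562 0.246]
 [0.192 0.56  0.247]
 [0.172 0.477 0.247]
 [0.169 0.475 0.248]
 [0.202 0.562 0.248]
 [0.198 0.56  0.248]
 [0.198 0.558 0.248]
 [0.199 0.563 0.249]
 [0.177 0.566 0.25 ]
 [0.198 0.571 0.251]
 [0.169 0.477 0.251]
 [0.17  0.479 0.251]
 [0.166 0.472 0.252]
 [0.166 0.469 0.252]
 [0.199 0.559 0.252]
 [0.175 0.475 0.252]
 [0.196 0.573 0.252]
 [0.196 0.568 0.252]
 [0.184 0.563 0.253]
 [0.171 0.473 0.253]
 [0.163 0.47  0.253]
 [0.189 0.562 0.253]
 [0.197 0.57  0.253]
 [0.201 0.561 0.253]]
[-2.45537998e-01  3.81083788e-01 -1.59324178e-01  1.03037116e+00
  4.52484663e-05  1.44745381e+00] [-5.90930198e-03 -6.18395019e+01  3.12044871e+01  1.78196784e-03
 -4.74285516e-04 -1.57737609e-04]
```

I found the cause. In both views the real fingertips are about 37 mm higher than the reported TCP (tips seen at 0.095 with TCP 0.058; at the start 0.245 against an expected 0.208 open). The fingers passed over the plate and stub without touching anything. I'll correct every tool height by -37 mm and push again.

```bash
cat >> h.py <<'E'
D=np.array([0,0,-.037])   # real fingertips are 37 mm above the reported TCP
E
python3 - <<'E'
from h import *
P=outer-.045*u
t=arm.sense()["tcp_pos"]
arm.move_l(t+[0,0,.05],max_speed=.25)
arm.move_l(P+[0,0,.145]+D,max_speed=.25)
print(arm.move_l(P+[0,0,.06]+D,max_speed=.12,contact_N=6)); st()
hit=arm.move_l(P+.16*u+[0,0,.06]+D,max_speed=.045,contact_N=20); print(hit); st()
print("along",(arm.sense()["tcp_pos"]-outer)@u)
from m import meas; o=meas("3"); c=o["scene"][2]; x,y,z=np.moveaxis(c,2,0)
for lab,ok in (("plate",(z>.08)&(z<.09)&(x>.53)&(x<.6)&(y>-.2)&(y<-.0)),("stub",(z>.0785)&(z<.084)&(x>.54)&(x<.61)&(y>-.15)&(y<.1))):
    q=c[ok]; print(lab,len(q),q.min(0).round(3),q.max(0).round(3))
cv2.imwrite("pics/v3.png",cv2.resize(o["scene"][0][150:250,90:250],(800,500),interpolation=cv2.INTER_CUBIC))
E
```

```text
False
11.66 [ 0.5583 -0.2171  0.0237] [-0.1  0.6  0.5] -0.0 0.0
True
14.39 [ 0.5746 -0.0779  0.0228] [-1.1 -3.5  2.5] -0.004 1.9
along 0.09541121498258814
plate 133 [ 0.548 -0.07   0.08 ] [ 0.6   -0.001  0.088]
stub 113 [ 0.548 -0.071  0.079] [0.6   0.001 0.084]
```

View pics/v3.png

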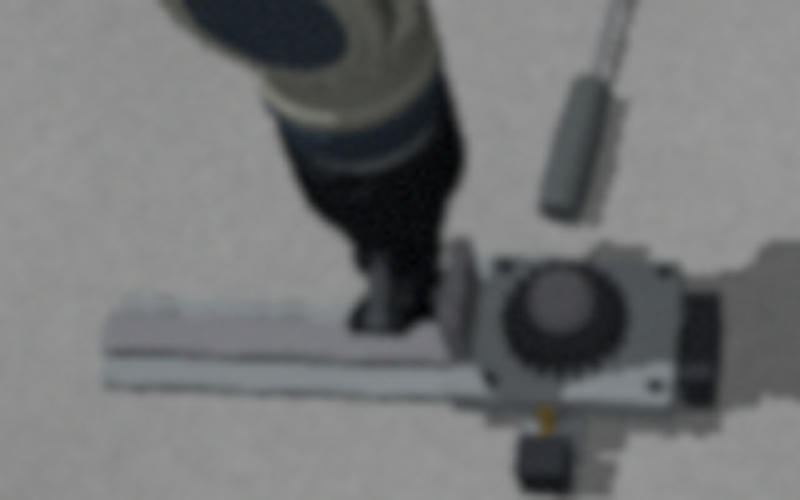

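The carrier's front edge now meets the dark stop (crop column 680), with the brass pin behind its middle. I'll press once more, slowly, to be sure it is home, then retract and measure.

Run:
```python
from h import *
t=arm.sense()["tcp_pos"]
for i in range(2):
    hit=arm.move_l(t+.03*u,max_speed=.02,contact_N=25); print(hit); st(); print("along",(arm.sense()["tcp_pos"]-outer)@u)
    if i==0: arm.move_l(t-.002*u,max_speed=.05)
arm.move_l(t-.02*u,max_speed=.1)
p=arm.sense()["tcp_pos"]; arm.move_l([p[0],p[1],.29],max_speed=.3); st()
arm.command_gripper(1.0)
arm.reach(G+[0,0,.305]+D,down(106)); st()
from m import meas; o=meas("4")
for n in o:
    c=o[n][2]; x,y,z=np.moveaxis(c,2,0)
    for lab,ok in (("plate",(z>.077)&(z<.09)&(x>.53)&(x<.62)&(y>-.1)&(y<-.045)),("stub",(z>.0785)&(z<.084)&(x>.55)&(x<.61)&(y>-.03)&(y<.03)),("stop",(z>.035)&(z<.042)&(x>.55)&(x<.62)&(y>.045)&(y<.1)),
       ("fing",(z>.2)&(z<.285)&(x>.4)&(x<.65)&(y>.15)&(y<.4))):
        q=c[ok]
        if len(q): print(n,lab,len(q),q.min(0).round(4),q.max(0).round(4),((q.min(0)+q.max(0))/2).round(4),q.mean(0).round(4))
cv2.imwrite("pics/v4.png",cv2.resize(np.hstack([o["scene"][0][70:230,260:420],o["top"][0][120:280,100:260]]),(800,400),interpolation=cv2.INTER_CUBIC))
```

```text
True
15.03 [ 0.5742 -0.0783  0.0226] [-0.7 -4.2  2.1] -0.003 1.8
along 0.09489963734244589
True
15.86 [ 0.5743 -0.0789  0.0227] [-0.3 -4.4  3.5] 0.002 1.9
along 0.09438128972996482
17.24 [ 0.5717 -0.0978  0.2886] [-0.1 -0.1 -1. ] -0.001 0.0
19.43 [0.5154 0.2745 0.268 ] [-0.3 -0.4 -0.2] 1.001 0.0
top plate 98 [ 0.5511 -0.0647  0.0771] [ 0.5995 -0.0521  0.0889] [ 0.5753 -0.0584  0.083 ] [ 0.5753 -0.0585  0.0848]
top stub 91 [ 0.5663 -0.0224  0.0786] [0.5954 0.0038 0.0838] [ 0.5809 -0.0093  0.0812] [ 0.5807 -0.0097  0.0808]
top stop 129 [0.5595 0.0472 0.0351] [0.6128 0.0672 0.0419] [0.5862 0.0572 0.0385] [0.5877 0.0559 0.0394]
top fing 64 [0.501  0.2449 0.2001] [0.5286 0.3061 0.2113] [0.5148 0.2755 0.2057] [0.5147 0.2766 0.2074]
scene plate 94 [ 0.549  -0.0663  0.0771] [ 0.6006 -0.0523  0.0886] [ 0.5748 -0.0593  0.0828] [ 0.5766 -0.0593  0.0838]
scene stub 65 [ 0.5706 -0.021   0.0786] [0.5969 0.0028 0.0837] [ 0.5838 -0.0091  0.0811] [ 0.5819 -0.0097  0.0807]
scene stop 130 [0.5521 0.0452 0.0353] [0.6131 0.0668 0.042 ] [0.5826 0.056  0.0386] [0.5873 0.0551 0.0393]
scene fing 49 [0.5014 0.2454 0.2003] [0.5306 0.3043 0.2103] [0.516  0.2748 0.2053] [0.5166 0.2734 0.2062]
```

View pics/v4.png

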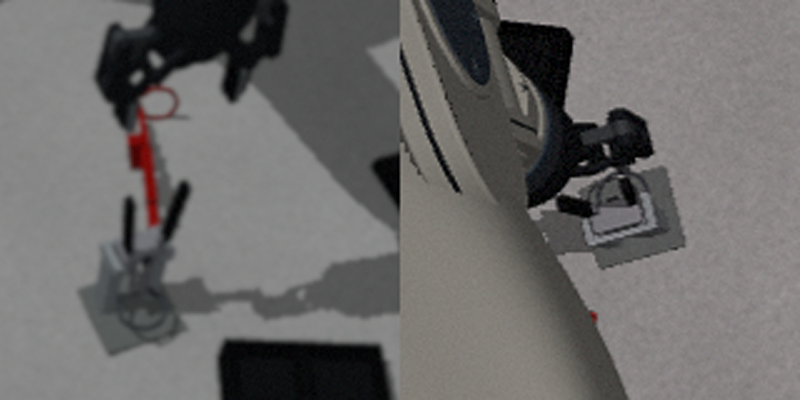

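The scene view shows the open fingers above the stand and the pliers untouched. The carrier has moved 109 mm and is against the stop. I'll check the fingertips against the handles numerically.

Run:
```python
from h import *
for n in("scene","top"):
    f=np.load(f"pics/{n}4.npz"); c=cloud(n,f["d"]); x,y,z=np.moveaxis(c,2,0)
    for s in(-1,1):
      ok=(z>.27)&(z<.36)&(x>.4)&(x<.62)&(s*(y-.275)>.02)&(y>.18)&(y<.37)
      for a in(.295,.31,.325,.34):
        q=c[ok&(z>a)&(z<a+.015)]
        if len(q)>3: print(n,s,a,len(q),q.min(0).round(3),q.max(0).round(3),q.mean(0).round(3))
```

```text
scene -1 0.31 8 [0.534 0.23  0.319] [0.539 0.237 0.325] [0.537 0.233 0.322]
scene -1 0.325 52 [0.524 0.22  0.325] [0.539 0.238 0.34 ] [0.535 0.228 0.333]
scene -1 0.34 48 [0.526 0.221 0.34 ] [0.539 0.238 0.355] [0.536 0.229 0.347]
scene 1 0.31 23 [0.495 0.313 0.318] [0.514 0.327 0.325] [0.506 0.318 0.322]
scene 1 0.325 58 [0.489 0.312 0.326] [0.514 0.331 0.34 ] [0.505 0.319 0.333]
scene 1 0.34 66 [0.492 0.313 0.34 ] [0.515 0.33  0.355] [0.506 0.319 0.348]
top -1 0.325 13 [0.518 0.221 0.326] [0.526 0.232 0.339] [0.521 0.226 0.332]
top -1 0.34 5 [0.517 0.22  0.343] [0.526 0.231 0.348] [0.521 0.226 0.346]
```

Run:
```python
from h import *
print(arm.move_l(G+[0,0,.164]+D,max_speed=.12,contact_N=8)); st()
arm.command_gripper(0.0); st()
arm.wait(.3); st()
t=arm.sense()["tcp_pos"]
print(arm.move_l(t+[0,0,.125],max_speed=.08)); st()
from m import meas; o=meas("5")
cv2.imwrite("pics/v5.png",cv2.resize(np.hstack([o["scene"][0][70:230,260:420],o["top"][0][120:280,100:260]]),(800,400),interpolation=cv2.INTER_CUBIC))
```

```text
False
20.86 [0.5154 0.2751 0.1277] [ 0.5 -0.8  0.6] 0.999 0.0
21.34 [0.5163 0.2749 0.1294] [-0.8 -3.5 15.3] 0.474 60.9
21.64 [0.5163 0.2749 0.1294] [-0.8 -2.5 14.6] 0.477 60.9
False
23.38 [0.5161 0.2749 0.2539] [-0.5 -0.3 -2.8] 0.478 60.7
```

View pics/v5.png

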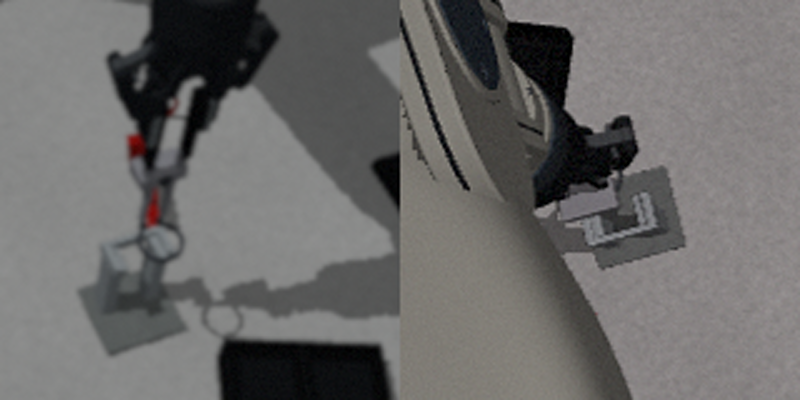

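The pliers are lifted clear of the stand, and the ring hangs at scene pixel (324,167). I'll measure the ring centre from depth.

```bash
cat >> m.py <<'E'
from scipy.optimize import least_squares
def ring(c,guess,z0,dz=.012):
    """circle fit to the ring's points near guess, at about z0"""
    q=c.reshape(-1,3); r=np.hypot(q[:,0]-guess[0],q[:,1]-guess[1])
    q=q[(abs(q[:,2]-z0)<dz)&(r<.030)&(r>.012)]
    if len(q)<8: return None
    z=np.median(q[:,2]); q=q[abs(q[:,2]-z)<.006]
    f=least_squares(lambda p:np.hypot(q[:,0]-p[0],q[:,1]-p[1])-p[2],[*guess,.0207],loss="soft_l1",f_scale=.001)
    return f.x.round(4),z.round(4),len(q),np.sqrt(np.mean(f.fun**2)).round(4)
E
python3 - <<'E'
from m import *
for n in("scene","top"):
    c=cloud(n,np.load(f"pics/{n}5.npz")["d"]); print(n,ring(c,(.536,.281),.161))
P=arm.sense()["tcp_pos"]; T=np.array([.581,-.0095])-[.0205,.006]
for z in(.254,.20,.14): print(arm.inverse_kinematics([T[0],T[1],z],arm.sense()["eef_rot"]))
E
```

```text
scene (array([0.5348, 0.2815, 0.0205]), np.float64(0.1615), 112, np.float64(0.002))
top (array([0.5361, 0.2816, 0.02  ]), np.float64(0.1615), 19, np.float64(0.0013))
[-1.77118503e-01  2.68925793e-01  1.83509866e-01  1.48592671e+00
 -3.04910087e-04 -4.56378838e-01]
[-1.77118503e-01  2.76229327e-01  5.79904651e-02  1.35310378e+00
 -3.04910087e-04 -4.56378838e-01]
[-1.77118503e-01  2.98316298e-01 -6.44813345e-02  1.20854501e+00
 -3.04910087e-04 -4.56378838e-01]
```

Run:
```python
from m import *
T=np.array([.581,-.0095])-[.0195,.0064]
arm.move_l([*T,.254],max_speed=.2); arm.move_l([*T,.192],max_speed=.1); arm.wait(.3); st()
o=meas("6")
for n in o:
    c=o[n][2]; print(n,"ring",ring(c,(.581,-.0095),.0995))
    q=c.reshape(-1,3); q=q[(np.hypot(q[:,0]-.581,q[:,1]+.0095)<.02)&(abs(q[:,2]-.081)<.003)]; print(len(q),q.mean(0) if len(q) else"")
cv2.imwrite("pics/v6.png",cv2.resize(np.hstack([o["scene"][0][150:250,150:250],o["top"][0][120:220,260:360]]),(800,400),interpolation=cv2.INTER_CUBIC))
```

```text
26.18 [ 0.5617 -0.0159  0.1924] [ 1.1 -0.4 -2.5] 0.471 60.7
top ring None
1 [0.57562951 0.00392559 0.08071726]
scene ring (array([ 0.5803, -0.0089,  0.0206]), np.float64(0.0996), 105, np.float64(0.0019))
60 [ 0.57949246 -0.01004795  0.08052318]
```

View pics/v6.png

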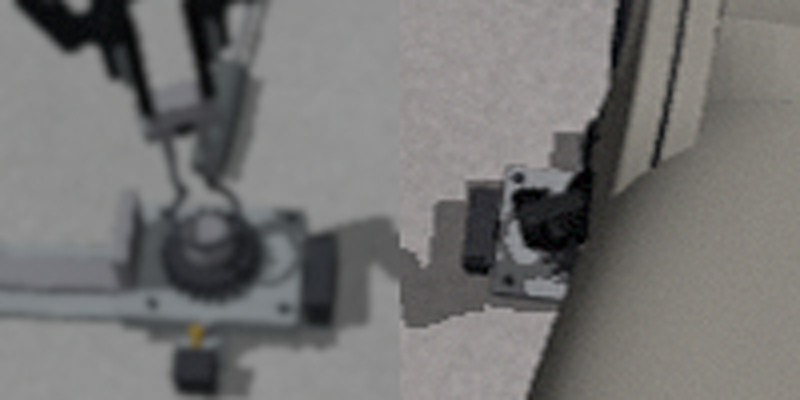

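The scene view shows the spread ring (crop (208,235)) concentric with the stub to about 1 mm. I'll correct by that millimetre and lower with contact sensing.

Run:
```python
from m import *
t=arm.sense()["tcp_pos"]; T=t[:2]+[.0008,-.0006]
arm.move_l([*T,t[2]-.008],max_speed=.05); st()
print(arm.move_l([*T,.1535],max_speed=.025,contact_N=5)); st()
arm.wait(.4); st()
o=meas("7"); print(ring(o["scene"][2],(.581,-.0095),.0625,.006))
cv2.imwrite("pics/v7.png",cv2.resize(o["scene"][0][150:250,150:250],(600,600),interpolation=cv2.INTER_CUBIC))
```

```text
26.58 [ 0.5621 -0.0165  0.1836] [-0.2  0.2 -1.3] 0.475 60.8
True
27.64 [ 0.5621 -0.0166  0.1554] [-2.2 -0.7  6.3] 0.473 61.7
28.04 [ 0.5621 -0.0166  0.1554] [-2.2 -0.6  5.5] 0.477 61.7
(array([ 0.5796, -0.0103,  0.0225]), np.float64(0.0608), 183, np.float64(0.0036))
```

View pics/v7.png

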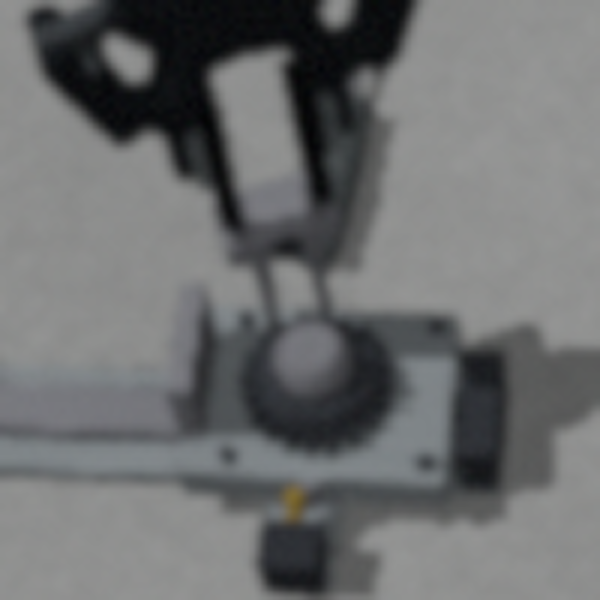

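The ring is around the stub and resting on the gear. Contact came at TCP 0.1554, where 0.155 was predicted. The handles are still squeezed, and the carrier is against the stop (crop (455,400)). I'll hand it in.

```bash
python3 -c "
from h import *
st(); print(arm.job_done())"
```

```text
28.14 [ 0.5621 -0.0166  0.1554] [-0.9 -1.   4.8] 0.477 61.7
the job is handed in; nothing more can be done
None
```

The job is handed in at 28 s: the carrier is home against its stop, and the spread ring is held around the groove, resting on the gear, with the handles still squeezed; a first push passed over the carrier without touching it (fingertips sit about 37 mm above the reported TCP) and was redone.

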